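Make up two coffee sets on serving boards

ROBOT

A 6-joint arm with a two-finger parallel gripper is mounted at the origin on the work surface. World frame = base frame: x ahead of the robot, y to its left, z up, the work surface at z = 0. Lengths are in m, angles in rad, forces in N, time in s.
With the tool pointing down it reaches from about 0.375 to 0.75 m from the base axis. Payload 9 kg.
Tool frame: the origin (TCP) lies on the centre line of the jaws, within the pads' length; the fingertips stand 11 mm ahead of it and the grasp point (between the pads) lies 8 mm behind it; z points along the fingers, y is the line along which they close (so a half turn about z gives the same grasp; the last joint's range is limited). The gripper opens to 85 mm and grips with 20 to 120 N. Pads are 22 mm wide; open, the fingers measure 114 mm over their backs; the gripper's body (76 mm by 85 mm) begins 54 mm behind the grasp point. The pads swing forward as they close: fully open they stand 13 mm farther back than shut.
Start: joints at [-1.389, 0.104, 0.097, 1.564, 0, 1.353], TCP at [0.234, -0.553, 0.242] pointing down, gripper open.
Joint ranges: [-2.99, 2.99], [-0.84, 1.86], [-1.1, 1.16], [-1.84, 2.11], [-1.51, 1.56], [-3.14, 3.14]. Speed limits (rad/s): [2.22, 2.22, 2.57, 3.14, 3.14, 3.14].

INTERFACE

Orientations are given as a unit quaternion [w, x, y, z].
In Python, from workcell import robot gives the robot as it stands.
- The arm moves only by the tool apply_moves, never from a script. Its argument "moves" is a list of rows, each a list of 7 numbers: the turn, a rotation vector about the world's x, y, z in parts of the range, where 1.0 means pi rad, then the shift along the world's x, y, z in parts of the range, where 1.0 means 0.8 m, then the opening, from -1 (shut) to 1 (fully open). A call has 1 to 12 rows; each row is the pose to reach, as a shift and turn from the pose commanded when the call began; what a row does not reach only later rows make up. A row lasts 1/12 s, in which the tool goes at most 41.7 mm and 7.16 degrees, less where a joint would pass 70% of its speed; a pose out of reach is approached as far as the arm can. A call with a gripper value outside its range is refused whole. The fingers move at their own pace and stop on an object; "newtons" is the grip in N (left out, the last holds). Time passes only in rows, so rows that repeat a pose let the fingers close. It gives the time, the measured TCP pose, the force, the opening and the grip force at its end, in the units of the state.
- robot.sense(): the state, without advancing time (a new reading comes with each control period).
- robot.camera(name): name is "scene" or "top" or "wrist"; returns the picture (400x640x3 uint8, red, green, blue); there is no depth.
- robot.calibration(name): a dict with "camera_matrix" (3x3 intrinsics, pixels), "D" ([k1, k2, p1, p2, k3] as OpenCV has them; the pictures are not rectified), "origin" and "attitude" of the camera in the world. Camera axes: x right, y down, z forward; pixel columns grow to the right and rows downward; lengths in m; the calibration is good to about 2 mm. A picture is of the moment at which its call begins: read the wrist's pose just before it. calibration takes no time and is no camera call; for the wrist camera it gives the pose at the moment of the call.
- robot.sign_off(): hands the job in; it is judged then, once.
The state is a dict: "t": time; "joint_pos": joint angles; "joint_velocities": joint speeds; "joint_efforts": joint torques, N m; "eef_pos": TCP position; "tcp_rot": TCP orientation; "force": force on the tool from outside, world axes, zero at the start; "torque": the same for the moment, N m; "finger_gap": finger opening in m; "gripper_force": force on a finger pad.
Only numpy, scipy, OpenCV 4.12 (cv2) and the standard library are available. Lean on these libraries where they do the work, as an engineer would, in place of code of your own. Each camera call takes 0.05 s, during which the arm holds its last target. There are 200 camera calls.

TASK

Make up two coffee sets from the things standing on the counter. On the round board put the small handleless cup in the ring next to the board's handle and the lidded sugar pot in the other ring; on the long board put the eared cup in the ring next to the board's handle, the clay incense burner in the middle ring and the steel salt shaker in the ring at the far end. Set each down gently, never dropping it, so that it stands upright and centred in its ring, and leave the jebena, the grinder and the bean jar where they are.

Things in the scene. Friction and masses are not known exactly. Their poses are not given: they have to be found in the camera images.
- round_board: Round wooden serving board, fixed, 210 mm across, 14 mm thick. Origin: centre of its underside, z up. A 40 mm wide handle tab sticks out on its -x side, to 160 mm from the centre. Two rings (72 mm inside, 80 mm outside) are inlaid flush in its flat top at z = 14 mm, y = 0: the one next to the handle at x = -50 mm, the other at x = +50 mm.
- long_board: Long wooden serving board, fixed, 290 mm (x) by 100 mm (y), 14 mm thick. Origin: centre of its underside, z up. A 40 mm wide handle tab sticks out of its -x end, to 200 mm from the centre. Three rings (72 mm inside, 80 mm outside) are inlaid flush in its flat top at z = 14 mm, y = 0: next to the handle at x = -95 mm, middle x = 0, far end x = +95 mm.
- sini: Small white handleless ceramic coffee cup (sini), open at the top, 48 mm high; foot 36 mm across, widening to 52 mm at 20 mm height and 56 mm at the rim, wall 3 mm, about 90 g. Stands upright on the counter; origin: centre of its underside, z up. Any yaw.
- eared_cup: White ceramic cup with one ear (handle), open at the top, 62 mm high; foot 52 mm across, body 60 mm across and straight-sided from 10 mm height to the rim, wall 4 mm; the ear, 9 mm thick, stands out on its +y side to 51 mm from the axis, from 14 to 54 mm height; about 160 g. Stands upright on the counter; origin: centre of the underside of its round body, z up. Any yaw.
- sugar_pot: White ceramic sugar pot closed by a lid with a small knob (all one piece); 72 mm high to the top of the knob; foot 44 mm across, belly 56 mm across and straight-sided from 14 to 34 mm height, lid 52 mm across at 44 to 50 mm height, knob 16 mm across; about 170 g. Stands upright on the counter; origin: centre of its underside, z up. Any yaw.
- burner: Red-brown clay incense burner, goblet-shaped, 70 mm high: foot 50 mm across, waist 24 mm across at 16 to 28 mm height, open bowl 60 mm across and straight-sided from 46 to 70 mm height; about 160 g. Stands upright on the counter; origin: centre of its underside, z up. Any yaw.
- salt_shaker: Bare steel salt shaker, an upright cylinder 36 mm across to 58 mm height under a domed cap 38 mm across, 79 mm high in all, about 110 g. Stands upright on the counter; origin: centre of its underside, z up. Any yaw.
- jebena: Bystander: black clay coffee pot with a round belly 144 mm across, a thin neck, a spout to its +x (reaches 110 mm out) and a handle to its -x (reaches 92 mm out), 237 mm high, about 1 kg, loose. Origin: centre of its underside.
- grinder: Bystander: plastic coffee grinder, 170 mm (x) by 120 mm (y), 225 mm high, with a hopper under a hinged flap, 1.4 kg, loose. Origin: centre of its underside.
- bean_jar: Bystander: brown jar with a lid, 84 mm across, 90 mm high, 0.5 kg, loose. Origin: centre of its underside.
There are look-alikes about, which are no part of the job. What is shaped like the sini but black or purple is not meant. What is shaped like the eared_cup but pink is not meant.

How it is judged:
By the outcome, as a careful person would: the job done as asked, in the order asked, and still so for the second after the job is handed in, with the robot touching nothing.
It also fails if it takes over 122 s, if anything falls off the work surface, if the arm or the gripper's body presses on something with over 40 N, if the wrist force passes 120 N, or if a joint passes its speed limit or range.

## Working session

There is one attempt and no reset: what is moved stays moved. The work goes in short steps, Python scripts to look and compute and a tool call to move; the robot and the scene stay as the last step left them, time stands still between calls to the robot, and variables do not carry over. Pictures are saved under pics/ and viewed, at most 14 in all, crops included, and the job is handed in when it is done.

Besides the shell and the picture viewer there is one more tool, called after ">>>" by a JSON object that holds its "method" and its "body". apply_moves: Moves the arm, as the interface text tells. Its arguments: {"type":"object","properties":{"moves":{"type":"array","items":{"type":"array","items":{"type":"number"}}},"newtons":{"type":"number"}},"required":["moves"]}

```bash
ls; mkdir -p pics
python3 - <<'E'
from workcell import robot
import cv2
for n in("scene","top"):
    cv2.imwrite(f"pics/{n}0.png",robot.camera(n)[:,:,::-1]); c=robot.calibration(n); print(n,c)
print(robot.sense())
E
```

```text
pics
scene {'camera_matrix': array([[464.11677907,   0.        , 317.68068241],
       [  0.        , 464.11677907, 205.15967342],
       [  0.        ,   0.        ,   1.        ]]), 'D': array([-0.01670581,  0.        ,  0.        ,  0.        ,  0.        ]), 'origin': array([ 1.49115466, -0.72853546,  0.93448132]), 'attitude': array([-0.39870532,  0.80230248,  0.39482262, -0.20361705])}
top {'camera_matrix': array([[428.68240975,   0.        , 323.79458982],
       [  0.        , 428.68240975, 199.6021628 ],
       [  0.        ,   0.        ,   1.        ]]), 'D': array([-0.04643941,  0.        ,  0.        ,  0.        ,  0.        ]), 'origin': array([ 0.25003835, -0.00752928,  1.56714527]), 'attitude': array([-0.06462481,  0.70940555, -0.69919409,  0.06078681])}
{'t': 0.1, 'joint_pos': array([-1.38871083e+00,  1.04645579e-01,  9.65358299e-02,  1.56386406e+00,
        6.20872205e-06,  1.35312667e+00]), 'joint_velocities': array([-0.00072664, -0.00218921,  0.00165953,  0.00169905, -0.00070829,
        0.00142213]), 'joint_efforts': array([ 7.37242604e-03, -5.58201742e+01,  5.04724145e+01,  1.28638788e-02,
       -1.87844371e-04,  6.45247695e-06]), 'eef_pos': array([ 0.23349202, -0.55240568,  0.24159038]), 'tcp_rot': array([-5.88592608e-04,  9.80090723e-01,  1.98549309e-01,  1.35782445e-05]), 'force': array([0.25041728, 1.17891209, 0.13178545]), 'torque': array([0.01154777, 0.01305867, 0.02384612]), 'gripper_force': 0.0, 'finger_gap': 0.0855406542459437}
```

View pics/scene0.png

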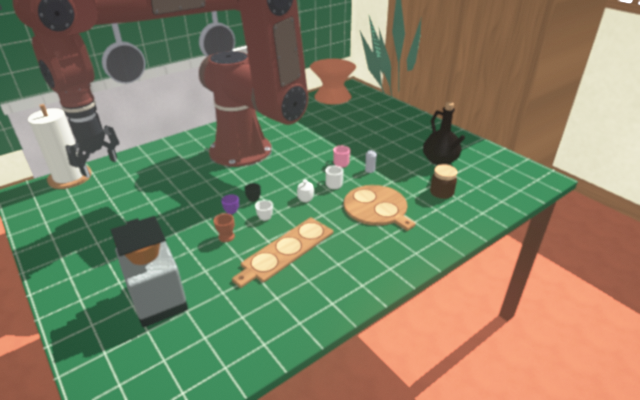

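View pics/top0.png

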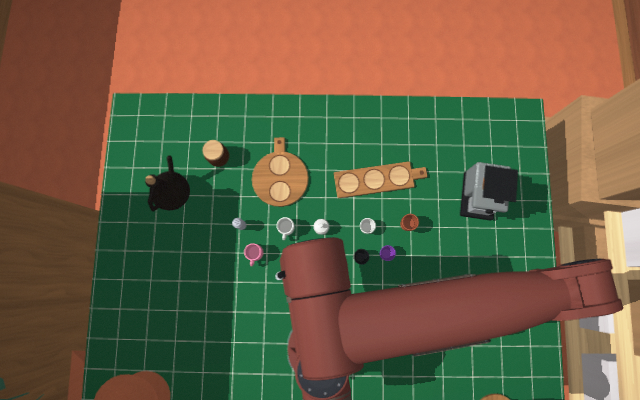

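The scene picture shows the black jebena at (442,145), the jar at (444,181) and the grinder at (150,270). The round board is at (378,206) and the long board at (287,250). Cup-shaped things:
- white sini at (264,210), with black (253,191) and purple (231,204) look-alikes
- white eared cup at (334,177), with a pink look-alike at (342,155)

The sugar pot is at (306,191), the burner at (224,228) and the shaker at (371,161). I'll confirm these in one enlarged crop of the top picture.

Run:
```python
import cv2
a=cv2.imread("pics/top0.png")[132:292,220:440]
a=cv2.resize(a,None,fx=3.6,fy=3.6,interpolation=cv2.INTER_CUBIC)
for i in range(0,220,20): cv2.putText(a,str(220+i),(int(i*3.6),10),0,.35,(255,255,255)); cv2.line(a,(int(i*3.6),12),(int(i*3.6),18),(255,255,255))
for i in range(0,160,20): cv2.putText(a,str(132+i),(0,int(i*3.6)+4),0,.35,(255,255,255))
cv2.imwrite("pics/topcrop.png",a)
b=cv2.imread("pics/scene0.png")[140:290,205:425]
cv2.imwrite("pics/scenecrop.png",cv2.resize(b,None,fx=3.6,fy=3.6,interpolation=cv2.INTER_CUBIC))
```

```text
(no output)
```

View pics/topcrop.png

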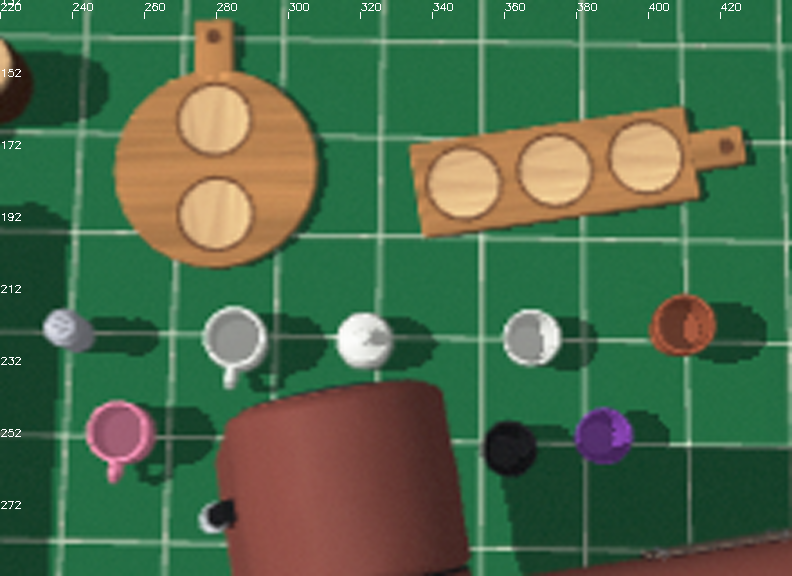

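View pics/scenecrop.png

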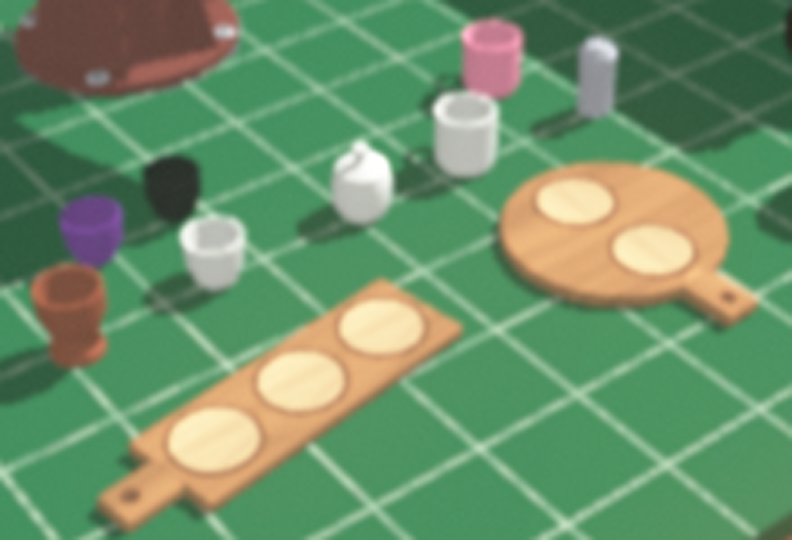

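The crops settle which is which:
- **Sini:** of white (531,338), black (510,448) and purple (604,436) in the top crop, the white one is meant.
- **Eared cup:** of white (235,338) and pink (120,432), the white one is meant. Its ear points to -x.
- **Others:** sugar pot (365,340), burner (682,324), shaker (62,327).

The board handles are at (214,40) on the round board and (725,146) on the long one. Next I locate everything in both cameras.

```bash
cat > h.py <<'E'
import numpy as np,cv2
from scipy.spatial.transform import Rotation as R
from workcell import robot
def ray(c,p):
    n=cv2.undistortPoints(np.array([[p]],float),c["camera_matrix"],c["D"])[0,0]
    q=c["attitude"]; d=R.from_quat([q[1],q[2],q[3],q[0]]).apply([n[0],n[1],1.]); return c["origin"],d
def at(c,p,z):
    o,d=ray(c,p); return o+d*(z-o[2])/d[2]
E
python3 - <<'E'
from h import *
T,S=robot.calibration("top"),robot.calibration("scene")
P={'rb_h':(.014,(214,119),(653,250)),'rb_o':(.014,(216,214),(575,201)),'lb_h':(.014,(646,157),(214,440)),'lb_m':(.014,(555,170),(301,381)),'lb_f':(.014,(464,183),(382,327)),
'sini':(.048,(531,338),(213,236)),'eared':(.062,(235,338),(466,106)),'burner':(.070,(682,324),(69,285)),'sugar':(.072,(376,337),(360,145)),'shaker':(.075,(60,325),(600,42)),
'purple':(.048,(604,436),(92,214)),'black':(.048,(510,448),(172,171)),'sugarlid':(.047,(364,340),(362,160))}
for k,(z,t,s) in P.items():
    a=at(T,((t[0]+.5)/3.6-.5+220,(t[1]+.5)/3.6-.5+132),z); b=at(S,((s[0]+.5)/3.6-.5+205,(s[1]+.5)/3.6-.5+140),z)
    print(k,a[:2].round(4),b[:2].round(4))
E
```

```text
rb_h [0.659  0.1722] [0.6604 0.1699]
rb_o [0.5584 0.1668] [0.5598 0.1654]
lb_h [ 0.6248 -0.2758] [ 0.6259 -0.2763]
lb_m [ 0.6096 -0.1815] [ 0.6105 -0.1824]
lb_f [ 0.5945 -0.0877] [ 0.5961 -0.0884]
sini [ 0.431 -0.153] [ 0.4357 -0.1554]
eared [0.4252 0.1386] [0.4247 0.1416]
burner [ 0.4441 -0.2987] [ 0.4456 -0.3007]
sugar [4.27e-01 3.00e-04] [0.4284 0.012 ]
shaker [0.4338 0.3088] [0.4307 0.3111]
purple [ 0.3354 -0.2243] [ 0.3394 -0.2241]
black [ 0.3225 -0.1322] [ 0.3251 -0.1316]
sugarlid [0.4268 0.0122] [0.4194 0.02  ]
```

Units first: shifts go in shares of 0.8 m and turns go in shares of pi rad. So 0.4 m / 0.8 = 0.5, 0.2 m / 0.8 = 0.25, -0.4 rad / 3.1416 = -0.1273.

>>> {"method": "apply_moves", "body": {"moves": [[0,0,-0.1273,0.25,0.5,0,1],[0,0,-0.1273,0.25,0.5,0,1],[0,0,-0.1273,0.25,0.5,0,1],[0,0,-0.1273,0.25,0.5,0,1],[0,0,-0.1273,0.25,0.5,0,1],[0,0,-0.1273,0.25,0.5,0,1],[0,0,-0.1273,0.25,0.5,0,1],[0,0,-0.1273,0.25,0.5,0,1],[0,0,-0.1273,0.25,0.5,0,1],[0,0,-0.1273,0.25,0.5,0,1],[0,0,-0.1273,0.25,0.5,0,1],[0,0,-0.1273,0.25,0.5,0,1]], "newtons": 30}}

```text
t: 1.1
eef_pos: [0.435, -0.1481, 0.2423]
tcp_rot: [-0.001, 1.0, 0.002, 0.0]
force: [0.1, -0.4, 0.0]
finger_gap: 0.0854
gripper_force: 0.0
```

Run:
```python
from h import *
c=robot.calibration("wrist"); im=robot.camera("wrist"); s=robot.sense()
print(s["t"],s["eef_pos"],s["tcp_rot"],s["joint_pos"]); print(c["origin"],c["attitude"],c["camera_matrix"][0])
cv2.imwrite("pics/w0.png",im[:,:,::-1])
def proj(p):
    q=c["attitude"]; r=R.from_quat([q[1],q[2],q[3],q[0]]).inv(); v=r.apply(np.array(p)-c["origin"])
    return cv2.projectPoints(v[None],np.zeros(3),np.zeros(3),c["camera_matrix"],c["D"])[0][0,0]
for n,p in {'sini':(.433,-.154,.048),'burner':(.445,-.3,.07),'lb_m':(.61,-.182,.014),'sugar':(.427,.012,.072)}.items(): print(n,proj(p))
```

```text
1.15 [ 0.43425008 -0.1502655   0.24220327] [-1.35146695e-04  9.99997504e-01  2.22957448e-03 -5.39908560e-05] [-6.19158677e-01 -3.27399831e-01 -3.05198883e-01  1.59324243e+00
  1.56904613e-04  2.51797481e+00]
[ 0.50473094 -0.14957372  0.37615699] [ 0.09908808  0.70204848 -0.69812956 -0.09962233] [282.38042118   0.         320.76840305]
sini [324.5946606 183.01444  ]
burner [457.8267316  177.32252366]
lb_m [350.58007511  22.62716214]
sugar [175.1583671  192.07361499]
```

View pics/w0.png

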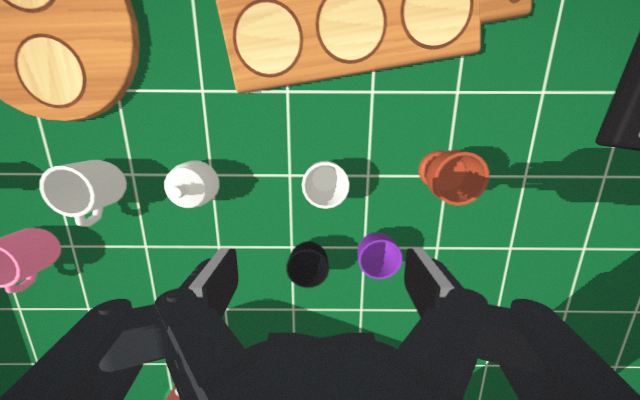

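The wrist picture shows the sini rim centred at (326,185), the burner rim at (460,178) and the sugar pot at (190,185). The long board's rings are at (268,38), (351,23) and (437,12). All agree with the top and scene measurements to about 2 mm, so I go for the sini at (.431,-.155).

Run:
```python
from h import *
c=robot.calibration("wrist")
print("sini",at(c,(326,185),.048)[:2],"burner",at(c,(459.5,178),.07)[:2],"sugar R",at(c,(218,185),.024)[1]+.028,"L",at(c,(165,185),.047)[1]-.026,"x",at(c,(192,185),.04)[0])
for p in((268,38),(351,23),(437,12)):print(at(c,p,.014)[:2])
print("eared",at(c,(67.5,192),.062))
```

```text
sini [ 0.42979118 -0.15800077] burner [ 0.44337065 -0.30424291] sugar R 0.007236205365255186 L 0.00767124560401913 x 0.4271209675006179
[ 0.59325415 -0.09078334]
[ 0.60871029 -0.18488392]
[ 0.61971483 -0.28018492]
eared [0.42318725 0.13719137 0.062     ]
```

In the tool's units: -0.216 m / 0.8 = -0.27, -0.003 m / 0.8 = -0.0038.

>>> {"method": "apply_moves", "body": {"moves": [[0,0,0,-0.0038,-0.0038,-0.05,1],[0,0,0,-0.0038,-0.0038,-0.1,1],[0,0,0,-0.0038,-0.0038,-0.15,1],[0,0,0,-0.0038,-0.0038,-0.1875,1],[0,0,0,-0.0038,-0.0038,-0.225,1],[0,0,0,-0.0038,-0.0038,-0.25,1],[0,0,0,-0.0038,-0.0038,-0.27,1],[0,0,0,-0.0038,-0.0038,-0.27,1],[0,0,0,-0.0038,-0.0038,-0.27,0],[0,0,0,-0.0038,-0.0038,-0.27,-0.5],[0,0,0,-0.0038,-0.0038,-0.27,-1],[0,0,0,-0.0038,-0.0038,-0.27,-1]]}}

```text
t: 2.15
eef_pos: [0.4315, -0.1567, 0.0282]
tcp_rot: [0.001, 1.0, -0.0, 0.001]
force: [-1.8, 0.5, 5.9]
finger_gap: 0.055
gripper_force: 31.3
```

In the tool's units: 0.12 m / 0.8 = 0.15, 0.1 m / 0.8 = 0.125.

>>> {"method": "apply_moves", "body": {"moves": [[0,0,0,0,0,0,-1],[0,0,0,0,0,0,-1],[0,0,0,0,0,0,-1],[0,0,0,0,0,0,-1],[0,0,0,0,0,0.0125,-1],[0,0,0,0,0,0.0375,-1],[0,0,0,0,0,0.075,-1],[0,0,0,0,0,0.125,-1],[0,0,0,0,0,0.15,-1],[0,0,0,0,0,0.15,-1]]}}

```text
t: 2.98
eef_pos: [0.4328, -0.1573, 0.1526]
tcp_rot: [0.003, 1.0, -0.0, 0.003]
force: [0.8, 0.2, 0.3]
finger_gap: 0.0545
gripper_force: 32.1
```

In the tool's units: 0.327 m / 0.8 = 0.4088, 0.229 m / 0.8 = 0.2863.

>>> {"method": "apply_moves", "body": {"moves": [[0,0,0,0.025,0.0375,0,-1],[0,0,0,0.2863,0.4088,0,-1],[0,0,0,0.2863,0.4088,0,-1],[0,0,0,0.2863,0.4088,0,-1],[0,0,0,0.2863,0.4088,0,-1],[0,0,0,0.2863,0.4088,0,-1],[0,0,0,0.2863,0.4088,0,-1],[0,0,0,0.2863,0.4088,0,-1],[0,0,0,0.2863,0.4088,0,-1],[0,0,0,0.2863,0.4088,0,-1],[0,0,0,0.2863,0.4088,0,-1],[0,0,0,0.2863,0.4088,0,-1]]}}

```text
t: 3.98
eef_pos: [0.6599, 0.1547, 0.1452]
tcp_rot: [-0.007, 1.0, 0.017, -0.001]
force: [0.5, -0.3, -1.3]
finger_gap: 0.0549
gripper_force: 32.2
```

>>> {"method": "apply_moves", "body": {"moves": [[0,0,0,0,0,0,-1],[0,0,0,0,0,0,-1],[0,0,0,0,0,0,-1],[0,0,0,0,0,0,-1]]}}

```text
t: 4.32
eef_pos: [0.6598, 0.1533, 0.1468]
tcp_rot: [-0.007, 1.0, 0.015, -0.0]
force: [-0.1, -0.0, -0.8]
finger_gap: 0.0543
gripper_force: 32.2
```

Run:
```python
from h import *
c=robot.calibration("wrist"); im=robot.camera("wrist"); s=robot.sense()
print(s["t"],s["eef_pos"],s["tcp_rot"],s["joint_pos"],s["force"])
cv2.imwrite("pics/w1.png",im[:,:,::-1])
```

```text
4.3667 [0.65993033 0.1534257  0.14681511] [-6.78928300e-03  9.99856769e-01  1.55030944e-02  3.75680048e-05] [0.02999027 0.34163389 0.19371165 1.42260225 0.01357616 3.14057662] [ 0.41200447 -0.15344583 -0.53689805]
```

View pics/w1.png

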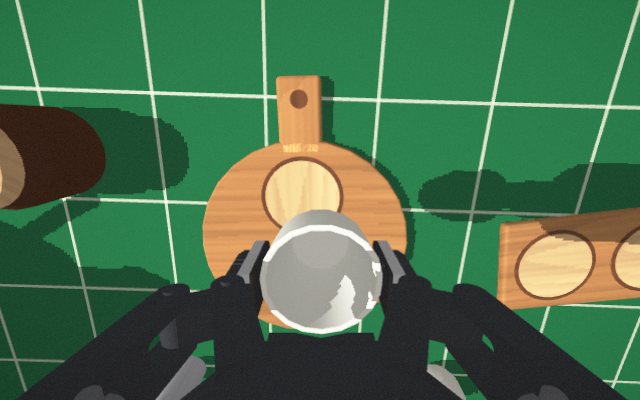

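The sini is held, but joint 6 is at its limit (3.14). I'll turn the tool half a turn here, high up, to put j6 near 0 for the rest of the job.

In the tool's units: 1.44 rad / 3.1416 = 0.4584.

>>> {"method": "apply_moves", "body": {"moves": [[0,0,0.0382,0,0,0,-1],[0,0,0.0764,0,0,0,-1],[0,0,0.1146,0,0,0,-1],[0,0,0.1528,0,0,0,-1],[0,0,0.191,0,0,0,-1],[0,0,0.2292,0,0,0,-1],[0,0,0.2674,0,0,0,-1],[0,0,0.3056,0,0,0,-1],[0,0,0.3438,0,0,0,-1],[0,0,0.382,0,0,0,-1],[0,0,0.4202,0,0,0,-1],[0,0,0.4584,0,0,0,-1]]}}

```text
t: 5.37
eef_pos: [0.66, 0.1537, 0.1466]
tcp_rot: [-0.005, 0.739, 0.673, -0.005]
force: [0.0, -0.1, -0.6]
finger_gap: 0.0546
gripper_force: 32.2
```

In the tool's units: 1.44 rad / 3.1416 = 0.4584.

>>> {"method": "apply_moves", "body": {"moves": [[0,0,0.0382,0,0,0,-1],[0,0,0.0764,0,0,0,-1],[0,0,0.1146,0,0,0,-1],[0,0,0.1528,0,0,0,-1],[0,0,0.191,0,0,0,-1],[0,0,0.2292,0,0,0,-1],[0,0,0.2674,0,0,0,-1],[0,0,0.3056,0,0,0,-1],[0,0,0.3438,0,0,0,-1],[0,0,0.382,0,0,0,-1],[0,0,0.4202,0,0,0,-1],[0,0,0.4584,0,0,0,-1]]}}

```text
t: 6.37
eef_pos: [0.66, 0.1537, 0.1466]
tcp_rot: [-0.001, 0.112, 0.994, -0.007]
force: [-0.6, 0.4, -1.1]
finger_gap: 0.055
gripper_force: 32.2
```

In the tool's units: 0.26 rad / 3.1416 = 0.0828.

>>> {"method": "apply_moves", "body": {"moves": [[0,0,0.0382,0,0,0,-1],[0,0,0.0828,0,0,0,-1],[0,0,0.0828,0,0,0,-1],[0,0,0.0828,0,0,0,-1],[0,0,0.0828,0,0,0,-1]]}}

```text
t: 6.78
eef_pos: [0.66, 0.1539, 0.1465]
tcp_rot: [0.0, -0.013, 1.0, -0.007]
force: [0.0, -0.5, -1.9]
finger_gap: 0.0552
gripper_force: 32.2
```

Run:
```python
from h import *
c=robot.calibration("wrist"); im=robot.camera("wrist"); s=robot.sense()
print(s["t"],s["eef_pos"],s["tcp_rot"],s["joint_pos"],s["force"])
cv2.imwrite("pics/w2.png",im[:,:,::-1]); cv2.imwrite("pics/t2.png",robot.camera("top")[:,:,::-1])
```

```text
6.8333 [0.66004284 0.153901   0.14641706] [ 2.43725977e-04 -1.33677543e-02  9.99887343e-01 -6.82239363e-03] [ 0.04266425  0.34741564  0.19996501  1.42325813 -0.01365332  0.01592673] [ 0.12535795  1.21909848 -1.25947759]
```

View pics/w2.png

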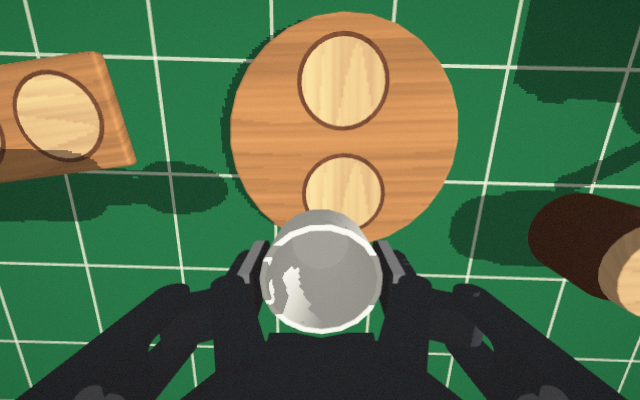

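The half turn worked. The wrist picture now has -x up, with the handle ring at about (343,193) and the other ring at (343,80). I'll check those against the earlier ring positions.

Run:
```python
from h import *
c=robot.calibration("wrist")
for p in((343,191),(343,80),(58,115)):print(at(c,p,.014)[:2])
print("cup rim",at(c,(321,279),.16))
```

```text
[0.65399636 0.17201414]
[0.55463126 0.16704341]
[ 0.59126437 -0.08973911]
cup rim [0.66207753 0.15274763 0.16      ]
```

In the tool's units: -0.101 m / 0.8 = -0.1263, 0.017 m / 0.8 = 0.0213, -0.027 rad / 3.1416 = -0.0086.

>>> {"method": "apply_moves", "body": {"moves": [[0.0043,0,-0.0086,-0.0038,0.0213,0,-1],[0.0043,0,-0.0086,-0.0038,0.0213,-0.0375,-1],[0.0043,0,-0.0086,-0.0038,0.0213,-0.075,-1],[0.0043,0,-0.0086,-0.0038,0.0213,-0.1,-1],[0.0043,0,-0.0086,-0.0038,0.0213,-0.1125,-1],[0.0043,0,-0.0086,-0.0038,0.0213,-0.12,-1],[0.0043,0,-0.0086,-0.0038,0.0213,-0.1238,-1],[0.0043,0,-0.0086,-0.0038,0.0213,-0.1263,-1],[0.0043,0,-0.0086,-0.0038,0.0213,-0.1263,-1],[0.0043,0,-0.0086,-0.0038,0.0213,-0.1263,-1],[0.0043,0,-0.0086,-0.0038,0.0213,-0.1263,-1]]}}

```text
t: 7.8
eef_pos: [0.6578, 0.1711, 0.0466]
tcp_rot: [0.001, -0.002, 1.0, 0.0]
force: [0.1, -0.2, -1.5]
finger_gap: 0.0546
gripper_force: 32.2
```

>>> {"method": "apply_moves", "body": {"moves": [[0,0,0,0,0,-0.0013,-1],[0,0,0,0,0,-0.0013,-1],[0,0,0,0,0,-0.0013,-1]]}}

```text
t: 8.05
eef_pos: [0.6571, 0.171, 0.0445]
tcp_rot: [0.0, -0.002, 1.0, -0.0]
force: [0.3, -0.2, -0.4]
finger_gap: 0.0548
gripper_force: 32.2
```

>>> {"method": "apply_moves", "body": {"moves": [[0,0,0,0,0,-0.0013,-1],[0,0,0,0,0,-0.0013,-1],[0,0,0,0,0,-0.0013,-1]]}}

```text
t: 8.3
eef_pos: [0.657, 0.171, 0.0432]
tcp_rot: [0.0, -0.002, 1.0, -0.0]
force: [0.3, -0.6, -1.0]
finger_gap: 0.0551
gripper_force: 32.2
```

In the tool's units: -0.001 m / 0.8 = -0.0013.

>>> {"method": "apply_moves", "body": {"moves": [[0,0,0,0,0,-0.0013,-1],[0,0,0,0,0,-0.0013,-1],[0,0,0,0,0,-0.0013,-1]]}}

```text
t: 8.55
eef_pos: [0.6572, 0.1711, 0.0424]
tcp_rot: [0.0, -0.002, 1.0, -0.0]
force: [0.0, -0.1, -0.2]
finger_gap: 0.0546
gripper_force: 32.3
```

In the tool's units: -0.001 m / 0.8 = -0.0013.

>>> {"method": "apply_moves", "body": {"moves": [[0,0,0,0,0,-0.0013,-1],[0,0,0,0,0,-0.0013,-1],[0,0,0,0,0,-0.0013,-1]]}}

```text
t: 8.8
eef_pos: [0.6576, 0.171, 0.0423]
tcp_rot: [0.001, -0.002, 1.0, -0.0]
force: [-1.2, 0.5, 4.9]
finger_gap: 0.0547
gripper_force: 32.6
```

In the tool's units: 0.16 m / 0.8 = 0.2, 0.12 m / 0.8 = 0.15.

>>> {"method": "apply_moves", "body": {"moves": [[0,0,0,0,0,0,0.35],[0,0,0,0,0,0,0.45],[0,0,0,0,0,0,0.6],[0,0,0,0,0,0,0.7],[0,0,0,0,0,0,0.7],[0,0,0,0,0,0.0188,0.7],[0,0,0,0,0,0.05,0.7],[0,0,0,0,0,0.1,0.7],[0,0,0,0,0,0.15,1],[0,0,0,0,0,0.2,1],[0,0,0,0,0,0.2,1]]}}

```text
t: 9.72
eef_pos: [0.6603, 0.1713, 0.2114]
tcp_rot: [0.006, -0.002, 1.0, 0.0]
force: [0.7, 0.2, 2.0]
finger_gap: 0.085
gripper_force: 0.0
```

In the tool's units: -0.23 m / 0.8 = -0.2875, -0.162 m / 0.8 = -0.2025.

>>> {"method": "apply_moves", "body": {"moves": [[0,0,0,-0.2875,-0.2025,0,1],[0,0,0,-0.2875,-0.2025,0,1],[0,0,0,-0.2875,-0.2025,0,1],[0,0,0,-0.2875,-0.2025,0,1],[0,0,0,-0.2875,-0.2025,0,1],[0,0,0,-0.2875,-0.2025,0,1],[0,0,0,-0.2875,-0.2025,0,1],[0,0,0,-0.2875,-0.2025,0,1],[0,0,0,-0.2875,-0.2025,0,1],[0,0,0,-0.2875,-0.2025,0,1],[0,0,0,-0.2875,-0.2025,0,1]]}}

```text
t: 10.63
eef_pos: [0.4278, 0.0094, 0.2013]
tcp_rot: [0.0, -0.002, 1.0, 0.0]
force: [0.1, -0.1, -0.7]
finger_gap: 0.0857
gripper_force: 0.0
```

Run:
```python
from h import *
c=robot.calibration("wrist"); im=robot.camera("wrist"); s=robot.sense()
print(s["t"],s["eef_pos"],s["tcp_rot"],s["joint_pos"],s["force"],s["finger_gap"])
t=robot.camera("top"); sc=robot.camera("scene")
g=np.vstack([im[:300,:],np.hstack([cv2.resize(t[130:240,230:350],None,fx=2.5,fy=2.5),cv2.resize(sc[150:260,290:430],None,fx=2.43,fy=2.5)])])
cv2.imwrite("pics/g3.png",g[:,:,::-1]); print(g.shape)
np.save("c3.npy",c,allow_pickle=True)
```

```text
10.6833 [0.42769012 0.00950141 0.20120697] [ 7.84384941e-05 -2.12322777e-03  9.99997739e-01  8.44224156e-05] [-2.85720923e-01 -4.40944549e-01 -4.67166367e-01  1.54447202e+00
  2.06433376e-04 -2.89967372e-01] [-0.23562384 -0.12714217 -0.15066321] 0.08521875383932254
(575, 640, 3)
```

View pics/g3.png

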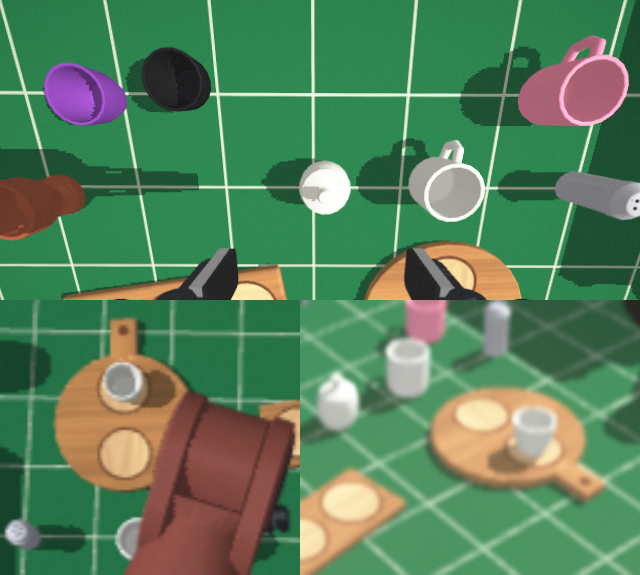

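The sini stands on the handle ring: its rim is at (123,381) in the top inset. The sugar pot is at (325,187) with its knob at (325,197), and the eared cup's rim is at (447,191).

Run:
```python
from h import *
c=np.load("c3.npy",allow_pickle=True).item();T,S=robot.calibration("top"),robot.calibration("scene")
print("sini",at(T,(279.1,162.3),.062),at(S,(290+234/2.43,150+(418-300)/2.5),.062))
print("sugar",at(c,(325,185.5),.045),at(c,(325,197),.072),"eared",at(c,(447.5,191),.062),"shaker",at(c,(632,200),.077))
```

```text
sini [0.65533615 0.16690633 0.062     ] [0.65886821 0.16752841 0.062     ]
sugar [0.42229638 0.01233757 0.045     ] [0.42753282 0.01198479 0.072     ] eared [0.42353493 0.13390574 0.062     ] shaker [0.42790167 0.30129825 0.077     ]
```

In the tool's units: -0.18 m / 0.8 = -0.225, 0.003 m / 0.8 = 0.0038.

>>> {"method": "apply_moves", "body": {"moves": [[0,0,0,0,0.0038,-0.05,1],[0,0,0,0,0.0038,-0.1,1],[0,0,0,0,0.0038,-0.15,1],[0,0,0,0,0.0038,-0.1875,1],[0,0,0,0,0.0038,-0.2125,1],[0,0,0,0,0.0038,-0.2225,1],[0,0,0,0,0.0038,-0.225,1],[0,0,0,0,0.0038,-0.225,1],[0,0,0,0,0.0038,-0.225,1],[0,0,0,0,0.0038,-0.225,1]]}}

```text
t: 11.62
eef_pos: [0.4284, 0.0117, 0.023]
tcp_rot: [0.001, -0.002, 1.0, -0.0]
force: [-0.5, 0.5, -0.4]
finger_gap: 0.0852
gripper_force: 0.0
```

>>> {"method": "apply_moves", "body": {"moves": [[0,0,0,0,0,0,0.5],[0,0,0,0,0,0,0.2],[0,0,0,0,0,0,-0.5],[0,0,0,0,0,0,-1],[0,0,0,0,0,0,-1],[0,0,0,0,0,0,-1]]}}

```text
t: 12.12
eef_pos: [0.4276, 0.0119, 0.0223]
tcp_rot: [0.001, -0.002, 1.0, -0.0]
force: [-1.6, -0.2, 6.5]
finger_gap: 0.0549
gripper_force: 30.9
```

In the tool's units: 0.12 m / 0.8 = 0.15, 0.1 m / 0.8 = 0.125.

>>> {"method": "apply_moves", "body": {"moves": [[0,0,0,0,0,0.0125,-1],[0,0,0,0,0,0.0375,-1],[0,0,0,0,0,0.075,-1],[0,0,0,0,0,0.125,-1],[0,0,0,0,0,0.15,-1],[0,0,0,0,0,0.15,-1],[0,0,0,0,0,0.15,-1]]}}

```text
t: 12.7
eef_pos: [0.4278, 0.0118, 0.1427]
tcp_rot: [0.001, -0.002, 1.0, -0.0]
force: [-0.1, -1.2, -2.7]
finger_gap: 0.055
gripper_force: 32.7
```

In the tool's units: 0.155 m / 0.8 = 0.1938, 0.1305 m / 0.8 = 0.1631.

>>> {"method": "apply_moves", "body": {"moves": [[0,0,0,0.1631,0.1938,0,-1],[0,0,0,0.1631,0.1938,0,-1],[0,0,0,0.1631,0.1938,0,-1],[0,0,0,0.1631,0.1938,0,-1],[0,0,0,0.1631,0.1938,0,-1],[0,0,0,0.1631,0.1938,0,-1],[0,0,0,0.1631,0.1938,-0.0375,-1],[0,0,0,0.1631,0.1938,-0.075,-1],[0,0,0,0.1631,0.1938,-0.1063,-1],[0,0,0,0.1631,0.1938,-0.1213,-1],[0,0,0,0.1631,0.1938,-0.1275,-1],[0,0,0,0.1631,0.1938,-0.1275,-1]]}}

```text
t: 13.7
eef_pos: [0.5561, 0.1668, 0.0381]
tcp_rot: [-0.001, -0.002, 1.0, -0.0]
force: [0.1, -0.5, -1.4]
finger_gap: 0.0549
gripper_force: 32.9
```

In the tool's units: -0.001 m / 0.8 = -0.0013.

>>> {"method": "apply_moves", "body": {"moves": [[0,0,0,0,0,0,-1],[0,0,0,0,0,0,-1],[0,0,0,0,0,-0.0013,-1],[0,0,0,0,0,-0.0013,-1]]}}

```text
t: 14.03
eef_pos: [0.558, 0.167, 0.0388]
tcp_rot: [0.001, -0.002, 1.0, 0.0]
force: [0.6, -0.7, -2.6]
finger_gap: 0.055
gripper_force: 32.9
```

In the tool's units: -0.001 m / 0.8 = -0.0013.

>>> {"method": "apply_moves", "body": {"moves": [[0,0,0,0,0,-0.0013,-1],[0,0,0,0,0,-0.0013,-1],[0,0,0,0,0,-0.0013,-1]]}}

```text
t: 14.28
eef_pos: [0.5576, 0.167, 0.0374]
tcp_rot: [0.0, -0.002, 1.0, -0.0]
force: [-1.3, -0.1, -2.9]
finger_gap: 0.055
gripper_force: 32.9
```

In the tool's units: -0.001 m / 0.8 = -0.0013.

>>> {"method": "apply_moves", "body": {"moves": [[0,0,0,0,0,-0.0013,-1],[0,0,0,0,0,-0.0013,-1],[0,0,0,0,0,-0.0013,-1]]}}

```text
t: 14.53
eef_pos: [0.5577, 0.1671, 0.0365]
tcp_rot: [0.0, -0.002, 1.0, -0.0]
force: [0.1, -0.9, -0.7]
finger_gap: 0.0548
gripper_force: 32.9
```

In the tool's units: -0.001 m / 0.8 = -0.0013.

>>> {"method": "apply_moves", "body": {"moves": [[0,0,0,0,0,-0.0013,-1],[0,0,0,0,0,-0.0013,-1],[0,0,0,0,0,-0.0013,-1]]}}

```text
t: 14.78
eef_pos: [0.5578, 0.1671, 0.0364]
tcp_rot: [0.0, -0.002, 1.0, -0.0]
force: [-4.6, -0.9, 7.5]
finger_gap: 0.0552
gripper_force: 33.6
```

In the tool's units: 0.16 m / 0.8 = 0.2, 0.12 m / 0.8 = 0.15.

>>> {"method": "apply_moves", "body": {"moves": [[0,0,0,0,0,0,0.35],[0,0,0,0,0,0,0.45],[0,0,0,0,0,0,0.6],[0,0,0,0,0,0,0.7],[0,0,0,0,0,0,0.7],[0,0,0,0,0,0.0188,0.7],[0,0,0,0,0,0.05,0.7],[0,0,0,0,0,0.1,0.7],[0,0,0,0,0,0.15,1],[0,0,0,0,0,0.2,1],[0,0,0,0,0,0.2,1]]}}

```text
t: 15.7
eef_pos: [0.5609, 0.1673, 0.2044]
tcp_rot: [0.006, -0.002, 1.0, 0.0]
force: [1.3, 0.9, 0.8]
finger_gap: 0.0853
gripper_force: 0.0
```

>>> {"method": "apply_moves", "body": {"moves": [[0,0,0,-0.1675,-0.0363,0,1],[0,0,0,-0.1675,-0.0363,0,1],[0,0,0,-0.1675,-0.0363,0,1],[0,0,0,-0.1675,-0.0363,0,1],[0,0,0,-0.1675,-0.0363,0,1],[0,0,0,-0.1675,-0.0363,0,1],[0,0,0,-0.1675,-0.0363,0,1]]}}

```text
t: 16.28
eef_pos: [0.4245, 0.1381, 0.1955]
tcp_rot: [0.001, -0.002, 1.0, 0.0]
force: [-0.1, 0.1, 0.4]
finger_gap: 0.0854
gripper_force: 0.0
```

Run:
```python
from h import *
c=robot.calibration("wrist"); im=robot.camera("wrist"); s=robot.sense()
print(s["t"],s["eef_pos"],s["tcp_rot"],s["joint_pos"],s["force"],s["finger_gap"])
t=robot.camera("top"); sc=robot.camera("scene")
I=cv2.INTER_CUBIC
g=np.vstack([im[:300,:],np.hstack([cv2.resize(t[135:210,245:325],None,fx=4,fy=4,interpolation=I),cv2.resize(sc[165:240,335:415],None,fx=4,fy=4,interpolation=I)])])
cv2.imwrite("pics/g4.png",g[:,:,::-1]); np.save("c3.npy",c,allow_pickle=True)
```

```text
16.3333 [0.42449753 0.13808648 0.19535471] [ 4.64922734e-04 -1.57019178e-03  9.99998659e-01  1.53015735e-05] [ 1.99192854e-02 -3.80978724e-01 -4.32437757e-01  1.51840704e+00
  1.35371305e-05  1.67789065e-02] [-0.11849778  0.01255479  0.12994414] 0.08514263439161354
```

View pics/g4.png

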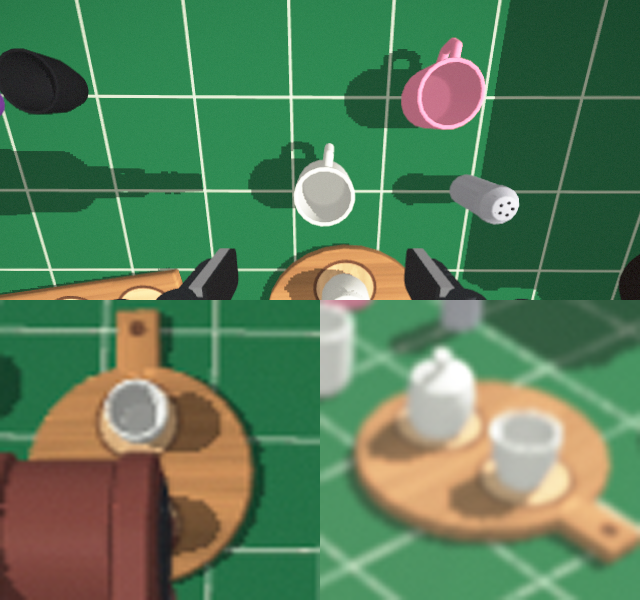

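The sini and the sugar pot both stand upright in their rings. In the top inset the sini's rim at (135,410) is within about 1 mm of where a centred cup would show. The eared cup's rim is at (325,193), with its ear at (329,155).

Run:
```python
from h import *
c=np.load("c3.npy",allow_pickle=True).item();S=robot.calibration("scene")
print("eared",at(c,(325,193),.062),"ear",at(c,(329.5,150),.054),"shaker",at(c,(504,205),.076))
print("sugar knob",at(S,(335+442/4,165+52/4),.086),"sini",at(S,(335+526/4-80,165+132/4),.062))
print("sugar knob",at(S,(335+(442-320)/4,165+52/4),.086),"sini",at(S,(335+(526-320)/4,165+132/4),.062))
```

```text
eared [0.42146023 0.14067984 0.062     ] ear [0.38076648 0.14481461 0.054     ] shaker [0.42887734 0.30773851 0.076     ]
sugar knob [0.72404225 0.37142069 0.086     ] sini [0.66242617 0.16499053 0.062     ]
sugar knob [0.56105778 0.16464811 0.086     ] sini [0.66242617 0.16499053 0.062     ]
```

In the tool's units: -0.165 m / 0.8 = -0.2063, 0.002 m / 0.8 = 0.0025.

>>> {"method": "apply_moves", "body": {"moves": [[0,0,0,0,0.0025,-0.05,1],[0,0,0,0,0.0025,-0.1,1],[0,0,0,0,0.0025,-0.15,1],[0,0,0,0,0.0025,-0.1813,1],[0,0,0,0,0.0025,-0.2,1],[0,0,0,0,0.0025,-0.2063,1],[0,0,0,0,0.0025,-0.2063,1],[0,0,0,0,0.0025,-0.2063,1],[0,0,0,0,0.0025,-0.2063,1],[0,0,0,0,0.0025,-0.2063,1]]}}

```text
t: 17.27
eef_pos: [0.4248, 0.1401, 0.0318]
tcp_rot: [0.001, -0.002, 1.0, 0.0]
force: [-0.7, 0.3, 0.7]
finger_gap: 0.0852
gripper_force: 0.0
```

>>> {"method": "apply_moves", "body": {"moves": [[0,0,0,0,0,0,0.5],[0,0,0,0,0,0,0.2],[0,0,0,0,0,0,-0.5],[0,0,0,0,0,0,-1],[0,0,0,0,0,0,-1],[0,0,0,0,0,0,-1]]}}

```text
t: 17.77
eef_pos: [0.4241, 0.14, 0.0312]
tcp_rot: [0.001, -0.002, 1.0, -0.0]
force: [-0.8, 0.7, 6.3]
finger_gap: 0.0591
gripper_force: 32.2
```

In the tool's units: 0.12 m / 0.8 = 0.15, 0.1 m / 0.8 = 0.125.

>>> {"method": "apply_moves", "body": {"moves": [[0,0,0,0,0,0.0125,-1],[0,0,0,0,0,0.0375,-1],[0,0,0,0,0,0.075,-1],[0,0,0,0,0,0.125,-1],[0,0,0,0,0,0.15,-1],[0,0,0,0,0,0.15,-1],[0,0,0,0,0,0.15,-1]]}}

```text
t: 18.35
eef_pos: [0.4244, 0.1401, 0.1518]
tcp_rot: [0.002, -0.002, 1.0, 0.0]
force: [-0.2, 0.1, -2.3]
finger_gap: 0.0594
gripper_force: 32.9
```

In the tool's units: -0.417 m / 0.8 = -0.5213, 0.201 m / 0.8 = 0.2513.

>>> {"method": "apply_moves", "body": {"moves": [[0,0,0,0.025,-0.0375,0,-1],[0,0,0,0.2513,-0.5213,0,-1],[0,0,0,0.2513,-0.5213,0,-1],[0,0,0,0.2513,-0.5213,0,-1],[0,0,0,0.2513,-0.5213,0,-1],[0,0,0,0.2513,-0.5213,0,-1],[0,0,0,0.2513,-0.5213,0,-1],[0,0,0,0.2513,-0.5213,0,-1],[0,0,0,0.2513,-0.5213,0,-1],[0,0,0,0.2513,-0.5213,0,-1],[0,0,0,0.2513,-0.5213,0,-1],[0,0,0,0.2513,-0.5213,0,-1]]}}

```text
t: 19.35
eef_pos: [0.6244, -0.2819, 0.1463]
tcp_rot: [-0.001, 0.0, 1.0, 0.0]
force: [1.3, -0.6, -2.1]
finger_gap: 0.0591
gripper_force: 33.1
```

>>> {"method": "apply_moves", "body": {"moves": [[0,0,0,0,0,0,-1],[0,0,0,0,0,0,-1],[0,0,0,0,0,0,-1]]}}

```text
t: 19.6
eef_pos: [0.6239, -0.2758, 0.1491]
tcp_rot: [-0.001, -0.002, 1.0, 0.001]
force: [1.0, 1.0, -2.2]
finger_gap: 0.0592
gripper_force: 33.1
```

Run:
```python
from h import *
c=robot.calibration("wrist"); im=robot.camera("wrist"); s=robot.sense()
print(s["t"],s["eef_pos"],s["tcp_rot"],s["joint_pos"],s["force"],s["finger_gap"])
cv2.imwrite("pics/w5.png",im[:,:,::-1]); np.save("c3.npy",c,allow_pickle=True)
```

```text
19.65 [ 0.62406275 -0.27562789  0.14967981] [-3.45051041e-04 -2.08395105e-03  9.99997667e-01  4.52001266e-04] [-6.07183179e-01  3.60020985e-01  2.21206713e-01  1.43306532e+00
  3.46420787e-04 -6.11351273e-01] [ 0.24171715 -0.23310297 -1.75939395] 0.0589223892906259
```

View pics/w5.png

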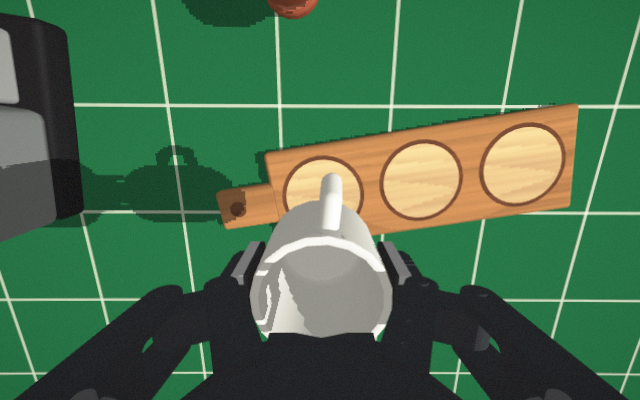

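The cup hangs straight above the handle ring at (323,196). The middle ring is at (421,181) and the far ring at (523,165), so I lower it.

In the tool's units: -0.102 m / 0.8 = -0.1275, -0.097 m / 0.8 = -0.1213.

>>> {"method": "apply_moves", "body": {"moves": [[0,0,0,0,0,-0.0375,-1],[0,0,0,0,0,-0.075,-1],[0,0,0,0,0,-0.1063,-1],[0,0,0,0,0,-0.1213,-1],[0,0,0,0,0,-0.1275,-1],[0,0,0,0,0,-0.1275,-1],[0,0,0,0,0,-0.1275,-1],[0,0,0,0,0,-0.1275,-1]]}}

```text
t: 20.32
eef_pos: [0.6257, -0.2776, 0.0507]
tcp_rot: [0.002, -0.002, 1.0, -0.001]
force: [-0.1, 0.7, -0.6]
finger_gap: 0.0593
gripper_force: 33.2
```

In the tool's units: -0.001 m / 0.8 = -0.0013.

>>> {"method": "apply_moves", "body": {"moves": [[0,0,0,0,0,-0.0013,-1],[0,0,0,0,0,-0.0013,-1],[0,0,0,0,0,-0.0013,-1]]}}

```text
t: 20.57
eef_pos: [0.6249, -0.2772, 0.048]
tcp_rot: [0.001, -0.002, 1.0, -0.0]
force: [0.3, -0.1, -1.0]
finger_gap: 0.0589
gripper_force: 33.2
```

In the tool's units: -0.001 m / 0.8 = -0.0013.

>>> {"method": "apply_moves", "body": {"moves": [[0,0,0,0,0,-0.0013,-1],[0,0,0,0,0,-0.0013,-1],[0,0,0,0,0,-0.0013,-1]]}}

```text
t: 20.82
eef_pos: [0.6245, -0.277, 0.0462]
tcp_rot: [0.0, -0.002, 1.0, 0.0]
force: [-0.5, -0.1, -1.9]
finger_gap: 0.0592
gripper_force: 33.2
```

Run:
```python
from h import *
c=np.load("c3.npy",allow_pickle=True).item()
for p in((323,195),(421,181),(523,165)):print(at(c,p,.014)[:2])
print("burner rim? near edge",at(c,(293,19),.07))
```

```text
[ 0.62289047 -0.27493142]
[ 0.60850547 -0.17993429]
[ 0.59264793 -0.08444328]
burner rim? near edge [ 0.48834913 -0.29612767  0.07      ]
```

>>> {"method": "apply_moves", "body": {"moves": [[0,0,0,0,0,-0.0013,-1],[0,0,0,0,0,-0.0013,-1],[0,0,0,0,0,-0.0013,-1]]}}

```text
t: 21.07
eef_pos: [0.6246, -0.2771, 0.0454]
tcp_rot: [0.0, -0.002, 1.0, -0.0]
force: [0.1, -0.8, -0.3]
finger_gap: 0.0592
gripper_force: 33.2
```

In the tool's units: -0.001 m / 0.8 = -0.0013.

>>> {"method": "apply_moves", "body": {"moves": [[0,0,0,0,0,-0.0013,-1],[0,0,0,0,0,-0.0013,-1],[0,0,0,0,0,-0.0013,-1]]}}

```text
t: 21.32
eef_pos: [0.6247, -0.277, 0.0453]
tcp_rot: [0.0, -0.002, 1.0, -0.0]
force: [-3.8, 1.1, 6.4]
finger_gap: 0.0588
gripper_force: 33.6
```

In the tool's units: 0.16 m / 0.8 = 0.2, 0.12 m / 0.8 = 0.15.

>>> {"method": "apply_moves", "body": {"moves": [[0,0,0,0,0,0,0.4],[0,0,0,0,0,0,0.5],[0,0,0,0,0,0,0.65],[0,0,0,0,0,0,0.75],[0,0,0,0,0,0,0.75],[0,0,0,0,0,0.0188,0.75],[0,0,0,0,0,0.05,0.75],[0,0,0,0,0,0.1,0.75],[0,0,0,0,0,0.15,1],[0,0,0,0,0,0.2,1],[0,0,0,0,0,0.2,1]]}}

```text
t: 22.23
eef_pos: [0.6272, -0.2787, 0.2144]
tcp_rot: [0.005, -0.002, 1.0, -0.004]
force: [0.7, -1.2, 1.4]
finger_gap: 0.0855
gripper_force: 0.0
```

In the tool's units: -0.1805 m / 0.8 = -0.2256, -0.024 m / 0.8 = -0.03.

>>> {"method": "apply_moves", "body": {"moves": [[0,0,0,-0.2256,-0.03,0,1],[0,0,0,-0.2256,-0.03,0,1],[0,0,0,-0.2256,-0.03,0,1],[0,0,0,-0.2256,-0.03,0,1],[0,0,0,-0.2256,-0.03,0,1],[0,0,0,-0.2256,-0.03,0,1],[0,0,0,-0.2256,-0.03,0,1],[0,0,0,-0.2256,-0.03,0,1]]}}

```text
t: 22.9
eef_pos: [0.4447, -0.3011, 0.2044]
tcp_rot: [0.001, -0.002, 1.0, -0.0]
force: [1.1, 0.7, 0.8]
finger_gap: 0.0855
gripper_force: 0.0
```

Run:
```python
from h import *
c=robot.calibration("wrist"); im=robot.camera("wrist"); s=robot.sense()
print(s["t"],s["eef_pos"],s["tcp_rot"],s["finger_gap"])
t=robot.camera("top"); sc=robot.camera("scene")
I=cv2.INTER_CUBIC
g=np.vstack([im[:300,:],np.hstack([cv2.resize(t[150:225,360:440],None,fx=4,fy=4,interpolation=I),cv2.resize(sc[210:285,235:315],None,fx=4,fy=4,interpolation=I)])])
cv2.imwrite("pics/g6.png",g[:,:,::-1]); np.save("c3.npy",c,allow_pickle=True)
```

```text
22.95 [ 0.44490774 -0.30093134  0.20429763] [ 4.35457994e-04 -1.92611745e-03  9.99998048e-01 -7.06660270e-05] 0.08574691676064211
```

View pics/g6.png

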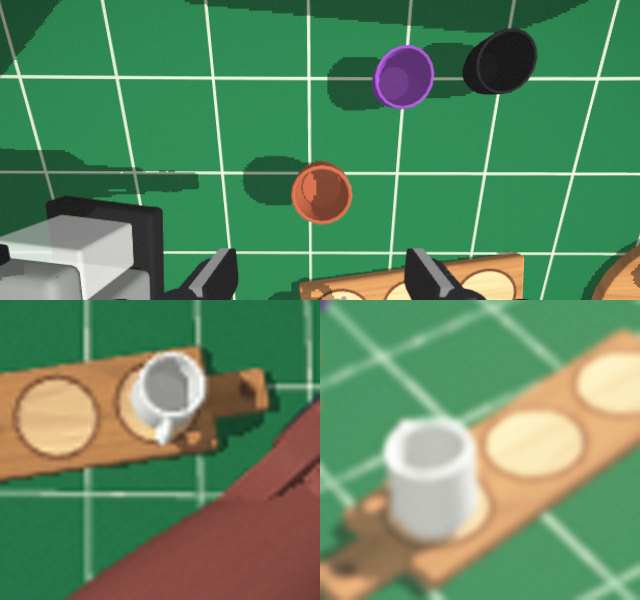

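The eared cup stands on the handle ring, with its rim at (171,385) in the top inset. The burner's rim is at (321.5,193). The grinder's nearest edge is at about (162,210), so I check the clearance to it.

Run:
```python
from h import *
c=np.load("c3.npy",allow_pickle=True).item();T,S=robot.calibration("top"),robot.calibration("scene")
print("cup",at(T,(360+171/4,150+85/4),.076),at(S,(235+110/4,210+145/4),.076))
print("burner",at(c,(321.5,193),.07),"grinder",at(c,(162,210),.225),at(c,(162,210),.1))
```

```text
cup [ 0.62472089 -0.27851684  0.076     ] [ 0.62857965 -0.27720834  0.076     ]
burner [ 0.44186418 -0.3019219   0.07      ] grinder [ 0.40991293 -0.36937886  0.225     ] [ 0.45024894 -0.44287635  0.1       ]
```

In the tool's units: -0.153 m / 0.8 = -0.1913, -0.001 m / 0.8 = -0.0013.

>>> {"method": "apply_moves", "body": {"moves": [[0,0,0,-0.0013,0,-0.05,1],[0,0,0,-0.0013,0,-0.1,1],[0,0,0,-0.0013,0,-0.1438,1],[0,0,0,-0.0013,0,-0.175,1],[0,0,0,-0.0013,0,-0.1875,1],[0,0,0,-0.0013,0,-0.1913,1],[0,0,0,-0.0013,0,-0.1913,1],[0,0,0,-0.0013,0,-0.1913,1],[0,0,0,-0.0013,0,-0.1913,1],[0,0,0,-0.0013,0,-0.1913,1]]}}

```text
t: 23.88
eef_pos: [0.444, -0.3019, 0.0531]
tcp_rot: [0.001, -0.002, 1.0, -0.001]
force: [0.2, -0.8, 0.7]
finger_gap: 0.0855
gripper_force: 0.0
```

>>> {"method": "apply_moves", "body": {"moves": [[0,0,0,0,0,0,0.5],[0,0,0,0,0,0,0.2],[0,0,0,0,0,0,-0.5],[0,0,0,0,0,0,-1],[0,0,0,0,0,0,-1],[0,0,0,0,0,0,-1]]}}

```text
t: 24.38
eef_pos: [0.4435, -0.3013, 0.0524]
tcp_rot: [0.001, -0.002, 1.0, -0.0]
force: [-1.0, 2.4, 5.4]
finger_gap: 0.0587
gripper_force: 31.4
```

In the tool's units: 0.13 m / 0.8 = 0.1625, 0.1 m / 0.8 = 0.125.

>>> {"method": "apply_moves", "body": {"moves": [[0,0,0,0,0,0.0125,-1],[0,0,0,0,0,0.0375,-1],[0,0,0,0,0,0.075,-1],[0,0,0,0,0,0.125,-1],[0,0,0,0,0,0.1625,-1],[0,0,0,0,0,0.1625,-1],[0,0,0,0,0,0.1625,-1]]}}

```text
t: 24.97
eef_pos: [0.4439, -0.3019, 0.1838]
tcp_rot: [0.002, -0.002, 1.0, -0.002]
force: [-0.2, -0.2, -2.4]
finger_gap: 0.0588
gripper_force: 32.9
```

In the tool's units: 0.166 m / 0.8 = 0.2075, 0.119 m / 0.8 = 0.1488.

>>> {"method": "apply_moves", "body": {"moves": [[0,0,0,0.2075,0.1488,0,-1],[0,0,0,0.2075,0.1488,0,-1],[0,0,0,0.2075,0.1488,0,-1],[0,0,0,0.2075,0.1488,0,-1],[0,0,0,0.2075,0.1488,0,-1],[0,0,0,0.2075,0.1488,0,-1],[0,0,0,0.2075,0.1488,0,-1],[0,0,0,0.2075,0.1488,0,-1]]}}

```text
t: 25.63
eef_pos: [0.6082, -0.1816, 0.1797]
tcp_rot: [-0.001, -0.002, 1.0, 0.0]
force: [0.0, -0.2, -1.2]
finger_gap: 0.0588
gripper_force: 33.1
```

In the tool's units: -0.112 m / 0.8 = -0.14, -0.108 m / 0.8 = -0.135.

>>> {"method": "apply_moves", "body": {"moves": [[0,0,0,0,0,-0.0375,-1],[0,0,0,0,0,-0.075,-1],[0,0,0,0,0,-0.1063,-1],[0,0,0,0,0,-0.125,-1],[0,0,0,0,0,-0.135,-1],[0,0,0,0,0,-0.14,-1],[0,0,0,0,0,-0.14,-1],[0,0,0,0,0,-0.14,-1],[0,0,0,0,0,-0.14,-1]]}}

```text
t: 26.38
eef_pos: [0.6098, -0.1826, 0.071]
tcp_rot: [0.001, -0.001, 1.0, -0.001]
force: [-0.2, -0.4, -1.8]
finger_gap: 0.0593
gripper_force: 33.1
```

In the tool's units: -0.001 m / 0.8 = -0.0013.

>>> {"method": "apply_moves", "body": {"moves": [[0,0,0,0,0,-0.0013,-1],[0,0,0,0,0,-0.0013,-1],[0,0,0,0,0,-0.0013,-1]]}}

```text
t: 26.63
eef_pos: [0.6093, -0.1821, 0.0688]
tcp_rot: [0.001, -0.002, 1.0, -0.0]
force: [0.2, -0.2, -1.9]
finger_gap: 0.059
gripper_force: 33.1
```

In the tool's units: -0.001 m / 0.8 = -0.0013.

>>> {"method": "apply_moves", "body": {"moves": [[0,0,0,0,0,-0.0013,-1],[0,0,0,0,0,-0.0013,-1],[0,0,0,0,0,-0.0013,-1]]}}

```text
t: 26.88
eef_pos: [0.609, -0.1819, 0.0672]
tcp_rot: [0.0, -0.002, 1.0, 0.0]
force: [-1.0, 0.9, -0.2]
finger_gap: 0.0591
gripper_force: 33.1
```

>>> {"method": "apply_moves", "body": {"moves": [[0,0,0,0,0,-0.0013,-1],[0,0,0,0,0,-0.0013,-1],[0,0,0,0,0,-0.0013,-1]]}}

```text
t: 27.13
eef_pos: [0.6093, -0.182, 0.0666]
tcp_rot: [0.0, -0.002, 1.0, -0.0]
force: [-0.7, 1.5, 0.7]
finger_gap: 0.0589
gripper_force: 33.3
```

In the tool's units: -0.001 m / 0.8 = -0.0013.

>>> {"method": "apply_moves", "body": {"moves": [[0,0,0,0,0,-0.0013,-1],[0,0,0,0,0,-0.0013,-1],[0,0,0,0,0,-0.0013,-1]]}}

```text
t: 27.38
eef_pos: [0.6095, -0.182, 0.0665]
tcp_rot: [0.001, -0.002, 1.0, -0.0]
force: [-1.7, 1.6, 7.0]
finger_gap: 0.059
gripper_force: 33.7
```

In the tool's units: 0.14 m / 0.8 = 0.175, 0.08 m / 0.8 = 0.1.

>>> {"method": "apply_moves", "body": {"moves": [[0,0,0,0,0,0,0.4],[0,0,0,0,0,0,0.5],[0,0,0,0,0,0,0.6],[0,0,0,0,0,0,0.6],[0,0,0,0,0,0,0.6],[0,0,0,0,0,0.0188,0.6],[0,0,0,0,0,0.05,0.6],[0,0,0,0,0,0.1,0.6],[0,0,0,0,0,0.15,0.6],[0,0,0,0,0,0.175,0.6],[0,0,0,0,0,0.175,0.6]]}}

```text
t: 28.3
eef_pos: [0.6112, -0.1831, 0.2118]
tcp_rot: [0.004, -0.002, 1.0, -0.002]
force: [0.5, 0.7, 0.1]
finger_gap: 0.068
gripper_force: 0.0
```

In the tool's units: 0.491 m / 0.8 = 0.6138, -0.1785 m / 0.8 = -0.2231.

>>> {"method": "apply_moves", "body": {"moves": [[0,0,0,-0.2231,0.6138,0,0.6],[0,0,0,-0.2231,0.6138,0,0.6],[0,0,0,-0.2231,0.6138,0,0.6],[0,0,0,-0.2231,0.6138,0,0.6],[0,0,0,-0.2231,0.6138,0,0.6],[0,0,0,-0.2231,0.6138,0,0.6],[0,0,0,-0.2231,0.6138,0,0.6],[0,0,0,-0.2231,0.6138,0,0.6],[0,0,0,-0.2231,0.6138,0,0.6],[0,0,0,-0.2231,0.6138,0,0.6],[0,0,0,-0.2231,0.6138,0,0.6],[0,0,0,-0.2231,0.6138,0,0.6]]}}

```text
t: 29.3
eef_pos: [0.437, 0.2896, 0.2048]
tcp_rot: [0.0, -0.002, 1.0, -0.0]
force: [0.5, -0.7, 1.2]
finger_gap: 0.0682
gripper_force: 0.0
```

Run:
```python
from h import *
print(robot.sense()["eef_pos"])
```

```text
[0.43697885 0.28962183 0.20483794]
```

In the tool's units: 0.02 m / 0.8 = 0.025, -0.007 m / 0.8 = -0.0088.

>>> {"method": "apply_moves", "body": {"moves": [[0,0,0,-0.0088,0.025,0,0.6],[0,0,0,-0.0088,0.025,0,0.6],[0,0,0,-0.0088,0.025,0,0.6],[0,0,0,-0.0088,0.025,0,0.6],[0,0,0,-0.0088,0.025,0,0.6]]}}

```text
t: 29.72
eef_pos: [0.4316, 0.307, 0.205]
tcp_rot: [0.0, -0.001, 1.0, -0.0]
force: [-0.5, -0.4, 0.1]
finger_gap: 0.0687
gripper_force: 0.0
```

Run:
```python
from h import *
c=robot.calibration("wrist"); im=robot.camera("wrist"); s=robot.sense()
print(s["t"],s["eef_pos"],s["tcp_rot"],s["finger_gap"])
t=robot.camera("top"); sc=robot.camera("scene")
I=cv2.INTER_CUBIC
g=np.vstack([im[:300,:],np.hstack([cv2.resize(t[145:220,345:425],None,fx=4,fy=4,interpolation=I),cv2.resize(sc[200:275,245:325],None,fx=4,fy=4,interpolation=I)])])
cv2.imwrite("pics/g7.png",g[:,:,::-1]); np.save("c3.npy",c,allow_pickle=True)
```

```text
29.7667 [0.43173868 0.30694867 0.20515562] [ 1.48884995e-04 -8.08863866e-04  9.99999654e-01 -1.24706934e-04] 0.06829853325976142
```

View pics/g7.png

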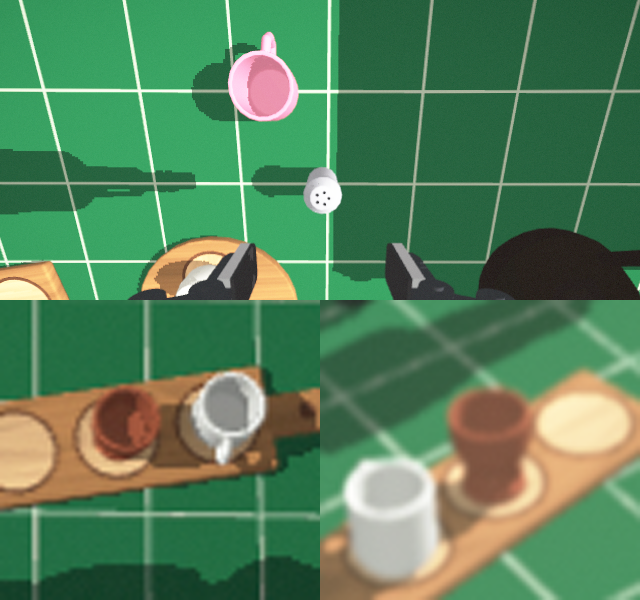

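The burner stands upright in the middle ring, with its rim at (126,423) in the top inset. The shaker's cap is centred at (322.5,196).

Run:
```python
from h import *
c=np.load("c3.npy",allow_pickle=True).item();T,S=robot.calibration("top"),robot.calibration("scene")
print("burner",at(T,(345+126/4,145+123/4),.084),at(S,(245+170/4,200+112/4),.084))
print("shaker",at(c,(322.5,196),.076))
```

```text
burner [ 0.60488095 -0.18335408  0.084     ] [ 0.61405529 -0.18314025  0.084     ]
shaker [0.43028009 0.30711168 0.076     ]
```

In the tool's units: -0.172 m / 0.8 = -0.215, -0.001 m / 0.8 = -0.0013.

>>> {"method": "apply_moves", "body": {"moves": [[0,0,0,-0.0013,0.0013,-0.05,0.6],[0,0,0,-0.0013,0.0013,-0.1,0.6],[0,0,0,-0.0013,0.0013,-0.15,0.6],[0,0,0,-0.0013,0.0013,-0.1875,0.6],[0,0,0,-0.0013,0.0013,-0.2088,0.6],[0,0,0,-0.0013,0.0013,-0.215,0.6],[0,0,0,-0.0013,0.0013,-0.215,0.6],[0,0,0,-0.0013,0.0013,-0.215,0.6],[0,0,0,-0.0013,0.0013,-0.215,0.6],[0,0,0,-0.0013,0.0013,-0.215,0.6]]}}

```text
t: 30.7
eef_pos: [0.4316, 0.3094, 0.0352]
tcp_rot: [0.002, -0.002, 1.0, 0.001]
force: [-0.1, -0.5, 0.3]
finger_gap: 0.0681
gripper_force: 0.0
```

>>> {"method": "apply_moves", "body": {"moves": [[0,0,0,0,0,0,0.3],[0,0,0,0,0,0,0],[0,0,0,0,0,0,-0.3],[0,0,0,0,0,0,-1],[0,0,0,0,0,0,-1],[0,0,0,0,0,0,-1],[0,0,0,0,0,0,-1]]}}

```text
t: 31.28
eef_pos: [0.4308, 0.3091, 0.034]
tcp_rot: [0.001, -0.002, 1.0, 0.0]
force: [-0.3, -0.6, 5.8]
finger_gap: 0.0363
gripper_force: 29.3
```

In the tool's units: 0.13 m / 0.8 = 0.1625, 0.1 m / 0.8 = 0.125.

>>> {"method": "apply_moves", "body": {"moves": [[0,0,0,0,0,0.0125,-1],[0,0,0,0,0,0.0375,-1],[0,0,0,0,0,0.075,-1],[0,0,0,0,0,0.125,-1],[0,0,0,0,0,0.1625,-1],[0,0,0,0,0,0.1625,-1],[0,0,0,0,0,0.1625,-1]]}}

```text
t: 31.87
eef_pos: [0.4313, 0.3094, 0.1655]
tcp_rot: [0.002, -0.002, 1.0, 0.001]
force: [0.9, -0.3, -1.6]
finger_gap: 0.0359
gripper_force: 30.5
```

In the tool's units: -0.397 m / 0.8 = -0.4963, 0.164 m / 0.8 = 0.205.

>>> {"method": "apply_moves", "body": {"moves": [[0,0,0,0.205,-0.4963,0,-1],[0,0,0,0.205,-0.4963,0,-1],[0,0,0,0.205,-0.4963,0,-1],[0,0,0,0.205,-0.4963,0,-1],[0,0,0,0.205,-0.4963,0,-1],[0,0,0,0.205,-0.4963,0,-1],[0,0,0,0.205,-0.4963,0,-1],[0,0,0,0.205,-0.4963,0,-1],[0,0,0,0.205,-0.4963,0,-1],[0,0,0,0.205,-0.4963,0,-1],[0,0,0,0.205,-0.4963,0,-1],[0,0,0,0.205,-0.4963,0,-1]]}}

```text
t: 32.87
eef_pos: [0.5939, -0.0911, 0.161]
tcp_rot: [-0.001, 0.0, 1.0, 0.0]
force: [0.5, 0.9, -2.0]
finger_gap: 0.0358
gripper_force: 30.6
```

In the tool's units: -0.112 m / 0.8 = -0.14, -0.108 m / 0.8 = -0.135.

>>> {"method": "apply_moves", "body": {"moves": [[0,0,0,0,0,0,-1],[0,0,0,0,0,0,-1],[0,0,0,0,0,-0.0375,-1],[0,0,0,0,0,-0.075,-1],[0,0,0,0,0,-0.1063,-1],[0,0,0,0,0,-0.125,-1],[0,0,0,0,0,-0.135,-1],[0,0,0,0,0,-0.14,-1],[0,0,0,0,0,-0.14,-1],[0,0,0,0,0,-0.14,-1],[0,0,0,0,0,-0.14,-1]]}}

```text
t: 33.78
eef_pos: [0.5952, -0.0881, 0.0529]
tcp_rot: [0.001, -0.002, 1.0, -0.0]
force: [-0.4, -0.1, -1.6]
finger_gap: 0.0359
gripper_force: 30.6
```

>>> {"method": "apply_moves", "body": {"moves": [[0,0,0,0,0,-0.0013,-1],[0,0,0,0,0,-0.0013,-1],[0,0,0,0,0,-0.0013,-1]]}}

```text
t: 34.03
eef_pos: [0.5945, -0.0882, 0.0508]
tcp_rot: [0.0, -0.002, 1.0, -0.0]
force: [-0.0, -0.8, -1.3]
finger_gap: 0.0359
gripper_force: 30.6
```

In the tool's units: -0.001 m / 0.8 = -0.0013.

>>> {"method": "apply_moves", "body": {"moves": [[0,0,0,0,0,-0.0013,-1],[0,0,0,0,0,-0.0013,-1],[0,0,0,0,0,-0.0013,-1]]}}

```text
t: 34.28
eef_pos: [0.5942, -0.0881, 0.0492]
tcp_rot: [0.0, -0.002, 1.0, 0.0]
force: [0.4, 0.8, -1.4]
finger_gap: 0.0359
gripper_force: 30.6
```

In the tool's units: -0.001 m / 0.8 = -0.0013.

>>> {"method": "apply_moves", "body": {"moves": [[0,0,0,0,0,-0.0013,-1],[0,0,0,0,0,-0.0013,-1],[0,0,0,0,0,-0.0013,-1]]}}

```text
t: 34.53
eef_pos: [0.5943, -0.0881, 0.0483]
tcp_rot: [0.0, -0.002, 1.0, -0.0]
force: [-0.2, 0.5, -1.3]
finger_gap: 0.0358
gripper_force: 30.6
```

In the tool's units: -0.001 m / 0.8 = -0.0013.

>>> {"method": "apply_moves", "body": {"moves": [[0,0,0,0,0,-0.0013,-1],[0,0,0,0,0,-0.0013,-1],[0,0,0,0,0,-0.0013,-1]]}}

```text
t: 34.78
eef_pos: [0.5947, -0.0882, 0.0481]
tcp_rot: [0.001, -0.002, 1.0, -0.0]
force: [-1.2, 0.1, 5.1]
finger_gap: 0.0355
gripper_force: 30.0
```

In the tool's units: 0.18 m / 0.8 = 0.225, 0.16 m / 0.8 = 0.2.

>>> {"method": "apply_moves", "body": {"moves": [[0,0,0,0,0,0,-0.1],[0,0,0,0,0,0,0.05],[0,0,0,0,0,0,0.15],[0,0,0,0,0,0,0.15],[0,0,0,0,0,0,0.15],[0,0,0,0,0,0.0188,0.15],[0,0,0,0,0,0.05,0.15],[0,0,0,0,0,0.1,0.15],[0,0,0,0,0,0.15,0.15],[0,0,0,0,0,0.2,0.15],[0,0,0,0,0,0.225,0.15]]}}

```text
t: 35.7
eef_pos: [0.5954, -0.0885, 0.2329]
tcp_rot: [0.003, -0.002, 1.0, -0.001]
force: [0.1, -0.1, -0.0]
finger_gap: 0.0492
gripper_force: 0.0
```

In the tool's units: -0.16 m / 0.8 = -0.2, 0.05 m / 0.8 = 0.0625.

>>> {"method": "apply_moves", "body": {"moves": [[0,0,0,-0.2,0.0625,0,0.15],[0,0,0,-0.2,0.0625,0,0.15],[0,0,0,-0.2,0.0625,0,0.15],[0,0,0,-0.2,0.0625,0,0.15],[0,0,0,-0.2,0.0625,0,0.15],[0,0,0,-0.2,0.0625,0,0.15],[0,0,0,-0.2,0.0625,0,0.15]]}}

```text
t: 36.28
eef_pos: [0.4348, -0.0383, 0.2278]
tcp_rot: [0.001, -0.002, 1.0, -0.0]
force: [-0.0, 0.2, 0.1]
finger_gap: 0.0493
gripper_force: 0.0
```

Run:
```python
from h import *
print(robot.sense()["eef_pos"])
t=robot.camera("top"); sc=robot.camera("scene"); I=cv2.INTER_CUBIC
g=np.vstack([cv2.resize(t[130:212,240:440],None,fx=4,fy=3.6,interpolation=I),cv2.resize(sc[160:290,220:420],None,fx=4,fy=2.3,interpolation=I)])
cv2.imwrite("pics/g8.png",g[:,:,::-1]); print(g.shape)
```

```text
[ 0.43480805 -0.03829001  0.22781628]
(594, 800, 3)
```

View pics/g8.png

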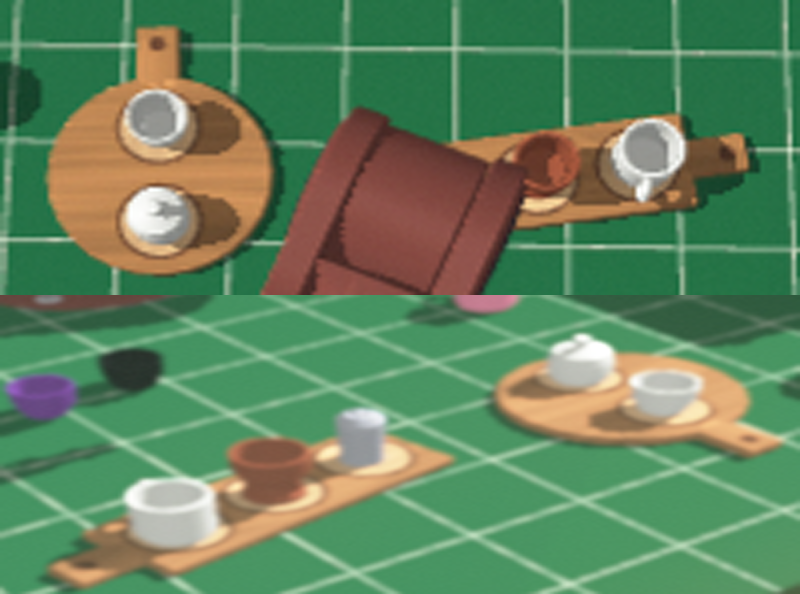

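All five stand upright in their rings: sini (157,118) and sugar pot (157,215) in the top view, and eared cup (172,520), burner (272,478) and shaker (361,445) in the scene view. The gripper is clear, so I'm handing in the job.

```bash
python3 -c "
from workcell import robot
print(robot.sign_off())"
```

```text
the job is handed in; nothing more can be done
None
```

I handed in the job at about 36 s of the 122 s allowed: the final pictures show all five pieces upright in their rings as asked, set down in the order you gave, and I never touched the jebena, grinder or bean jar.

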